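# Put the washed flasks and spot plate away

### The job

Put the washed lab ware in its places: stand each of the three stoppered flasks upright in the recess of the cork stand of its own size, and lay the white spot plate, wells up and lengthwise up the slope, on the steel draining easel so that its short end rests against the ledge. Set everything down gently without dropping or knocking it, and leave the wash bottle and the amber jar where they are.

Things in the scene. Friction and masses are not known exactly. Their poses are not given: they have to be found in the camera images.
- flask_large: the large stoppered conical flask, clear glass with a black rubber stopper, empty, upright: base 82 mm across, tapering from 8 mm up to a straight neck 34 mm across that runs from 95 to 135 mm above the underside; stopper (a little narrower than the neck) up to 150 mm. Origin at the centre of the underside, z up along its axis. Loose, 35 to 200 g. Take it by the neck.
- flask_medium: the medium stoppered conical flask, clear glass with a black rubber stopper, empty, upright: base 64 mm across, tapering from 8 mm up to a straight neck 28 mm across that runs from 76 to 108 mm above the underside; stopper (a little narrower than the neck) up to 121 mm. Origin at the centre of the underside, z up along its axis. Loose, 35 to 200 g. Take it by the neck.
- flask_small: the small stoppered conical flask, clear glass with a black rubber stopper, empty, upright: base 50 mm across, tapering from 8 mm up to a straight neck 22 mm across that runs from 56 to 83 mm above the underside; stopper (a little narrower than the neck) up to 94 mm. Origin at the centre of the underside, z up along its axis. Loose, 35 to 200 g. Take it by the neck.
- stand_large: the cork stand for the large flask: a round cork dish with a grey felt floor, fixed to the bench, 112 mm outside and 13 mm high, with a recess 98 mm across and 7 mm deep (8 mm of room all round the large flask's base); recess floor 6 mm above the bench. Origin at the centre of its underside, on the bench.
- stand_medium: the cork stand for the medium flask: a round cork dish with a grey felt floor, fixed to the bench, 94 mm outside and 13 mm high, with a recess 80 mm across and 7 mm deep (8 mm of room all round the medium flask's base); recess floor 6 mm above the bench. Origin at the centre of its underside, on the bench.
- stand_small: the cork stand for the small flask: a round cork dish with a grey felt floor, fixed to the bench, 80 mm outside and 13 mm high, with a recess 66 mm across and 7 mm deep (8 mm of room all round the small flask's base); recess floor 6 mm above the bench. Origin at the centre of its underside, on the bench.
- spot_plate: white porcelain spot plate with twelve shallow wells (marked as grey discs) on top: 90 mm long (its x), 56 mm wide (its y), 14 mm thick (z). Origin at the centre of its underside. Lies flat on the bench, wells up; loose, 105 to 210 g. Take it across its 56 mm width.
- easel: steel draining easel fixed to the bench, 112 mm (x) by 76 mm (y); its sloping plate, 50 mm wide (fingers pass beside it), rises at 25 degrees towards its +x to 61 mm; a ledge along the low (-x) edge stands 10 mm proud of the slope. Origin: centre of underside; y along the ledge, z up. A plate against the ledge has its underside centre at (-5, 0, 35) mm in this frame.
- wash_bottle: bystander: white plastic wash bottle with a blue cap and bent spout, 64 mm across, 180 mm high, loose; origin at the centre of its underside.
- amber_jar: bystander: amber glass jar with a black cap, 58 mm across, 75 mm high, loose; origin at the centre of its underside.

How it is judged (in metres and radians):
At the end, for the whole second after the job is handed in: Each flask upright (0.1 rad) on the recess floor of its own stand (12 mm of centre, underside under 9 mm above the stand's); spot plate wells up on the easel's slope (tilt 0.35 to 0.52 rad, y axes within 0.2 rad), underside centre within 8 to 10 mm of (-5, 0, 35) on each easel axis; all at rest (horizontal distance between flask_large and stand_large below 0.012 m and z of flask_large in the frame of stand_large below 0.009 m and angle between each of flask_large, flask_medium, flask_small's own z axis and vertical below 0.1 rad and horizontal distance between flask_medium and stand_medium below 0.012 m and z of flask_medium in the frame of stand_medium below 0.009 m and horizontal distance between flask_small and stand_small below 0.012 m and z of flask_small in the frame of stand_small below 0.009 m and x of spot_plate in the frame of easel between -0.015 and 0.003 m and y of spot_plate in the frame of easel between -0.01 and 0.01 m and z of spot_plate in the frame of easel between 0.025 and 0.043 m and angle between spot_plate's own z axis and vertical between 0.35 and 0.52 rad and angle between the y axis of spot_plate and the y axis of easel, either way round below 0.2 rad and linear speed of each of flask_large, flask_medium, flask_small, spot_plate below 0.02 m/s); the robot touches nothing.
It fails at once if the flask large is dropped, thrown or knocked over (moves faster than 0.6 m/s, a fall of about 2 cm, with no finger on it) (contact force between the fingers and flask_large below 0.05 N and linear speed of flask_large above 0.6 m/s).
It fails at once if the flask medium is dropped, thrown or knocked over (moves faster than 0.6 m/s, a fall of about 2 cm, with no finger on it) (contact force between the fingers and flask_medium below 0.05 N and linear speed of flask_medium above 0.6 m/s).
It fails at once if the flask small is dropped, thrown or knocked over (moves faster than 0.6 m/s, a fall of about 2 cm, with no finger on it) (contact force between the fingers and flask_small below 0.05 N and linear speed of flask_small above 0.6 m/s).
It fails at once if the spot plate is dropped, thrown or knocked over (moves faster than 0.6 m/s, a fall of about 2 cm, with no finger on it) (contact force between the fingers and spot_plate below 0.05 N and linear speed of spot_plate above 0.6 m/s).
It fails at once if the wash bottle or the amber jar is moved more than 3 cm (distance of any of wash_bottle, amber_jar from where it was at the start of the episode above 0.03 m).
It also fails if it takes over 115 s, if anything falls off the work surface, if the arm or the gripper's body presses on something with over 40 N, if the wrist force passes 120 N, or if a joint passes its speed limit or range.

### The arm

A 6-joint arm with a two-finger parallel gripper is mounted at the origin on the work surface. World frame = base frame: x ahead of the robot, y to its left, z up, the work surface at z = 0. Lengths are in mm, angles in rad, forces in N, time in s.
With the tool pointing down it reaches from about 350 to 725 mm from the base axis. Payload 6 kg.
Tool frame: the origin (TCP) lies midway between the tips of the shut fingers; the grasp point (between the pads) lies 19 mm behind it; z points along the fingers, y is the line along which they close (so a half turn about z gives the same grasp; the last joint's range is limited). The gripper opens to 85 mm and grips with 20 to 120 N. Pads are 22 mm wide; open, the fingers measure 114 mm over their backs; the gripper's body (76 mm by 85 mm) begins 54 mm behind the grasp point. The pads swing forward as they close: fully open they stand 13 mm farther back than shut.
Start: joints at [1.513, 0.04, 0.085, 0, -1.615, -0.334], TCP at [229.084, 554.521, 231.261] pointing down, gripper open.
Joint ranges: [-2.56, 2.56], [-1.29, 2.01], [-1.08, 1.49], [-3.29, 1.98], [-2.81, -0.18], [-2.99, 2.99]. Speed limits (rad/s): [2.57, 2.57, 3.01, 3.14, 3.14, 3.14].

### API

Orientations are given as a rotation vector (axis times angle).
In Python, from rig import env gives the robot as it stands.
- The arm moves only by the tool play_rows, never from a script. Its argument "increments" is a list that holds one entry, the list of rows, each a list of 6 numbers: the shift along the tool's x, y, z each as a share of 0.2 m, from -1 to 1, then the turn, a rotation vector about the tool's x, y, z each as a share of 180 degrees, from -1 to 1. A call has exactly 5 rows; each row shifts and turns the commanded pose from where the row before left it, along the tool's axes as they then stand; what a row does not reach is not made up. A row lasts 1/10 s, in which the tool goes at most 50 mm and 8.59 degrees, less where a joint would pass 70% of its speed; a pose out of reach is approached as far as the arm can. A call with a number of a shift or a turn outside -1 to 1 is refused whole. A call with a gripper value outside its range is refused whole. "grip" is the opening, from 0 (shut) to 1 (fully open), set as the call begins (left out, the last holds). The fingers move at their own pace and stop on an object; "force" is the grip in N (left out, the last holds). Time passes only in rows, so rows that do not move let the fingers close, or fill a call up. It gives the time, the measured TCP pose, the force, the opening and the grip force at its end, in the units of the state.
- env.observe(): the state, without advancing time (a new reading comes with each control period).
- env.read_camera(name): name is "scene" or "top" or "wrist"; returns (picture, depth): 400x640x3 uint8, red, green, blue; 400x640 float32, mm along the optical axis (not along the pixel's ray), 0 where there is no reading.
- env.camera_model(name): a dict with "fx", "fy", "cx", "cy" (pixels), "camera_from_world" (4x4, takes a point from world to camera coordinates); the wrist camera has in their place "T_tool_cam" (4x4, takes a point from camera to tool coordinates, whose origin is the TCP and whose axes are the flange's). Camera axes: x right, y down, z forward; pixel columns grow to the right and rows downward; lengths in mm; the calibration is good to about 2 mm. A picture is of the moment at which its call begins: read the wrist's pose just before it. camera_model takes no time and is no camera call.
- env.job_done(): hands the job in; it is judged then, once.
Trained networks look in the newest picture that a camera, given by its name, has taken for a name from the list of things; names that differ only in an ending like _2 or _b are one class to them, and where a whole thing is asked for, a point or a joint stands for the part that bears it (a point fixed in the world has none). Each returns a list of dicts, best first, with "conf" (0 to 1); they miss things now and then, are a little off and sometimes report something else, mostly with a low value. They report only what shows in the picture. A call takes as long as a camera call.
- env.search_frame(target, camera): "box" ([left, top, width, height] in pixels, round what is visible of it).
- env.spot_point(target, camera): "position" ([column, row] in pixels: a listed point, or the origin of a listed thing).
The state is a dict: "time": time; "joint_positions": joint angles; "qvel": joint speeds; "effort": joint torques, N m; "tcp_pos": TCP position; "orientation": TCP orientation; "force": force on the tool from outside, world axes, zero at the start; "ft_torque": the same for the moment, N m; "grip_width": finger opening in mm; "finger_force": force on a finger pad.
Only numpy, scipy, OpenCV 4.12 (cv2) and the standard library are available. Lean on these libraries where they do the work, as an engineer would, in place of code of your own. Each camera call takes 0.05 s, during which the arm holds its last target. There are 200 camera calls.

## Working session

There is one attempt and no reset: what is moved stays moved. The work goes in short steps, Python scripts to look and compute and a tool call to move; the robot and the scene stay as the last step left them, time stands still between calls to the robot, and variables do not carry over. Pictures are saved under pics/ and viewed, at most 14 in all, crops included, and the job is handed in when it is done.

Besides the shell and the picture viewer there is one more tool, called after "Emit:" by a JSON object that holds its "api" and its "payload". play_rows: Moves the arm, as the interface text tells. Its arguments: {"type":"object","properties":{"increments":{"type":"array","items":{"type":"array","items":{"type":"array","items":{"type":"number","minimum":-1,"maximum":1}}}},"grip":{"type":"number"},"force":{"type":"number"}},"required":["increments"]}

```bash
ls; mkdir -p pics; cat > h.py <<'E'
import numpy as np,cv2
from scipy.spatial.transform import Rotation as R
from rig import env
def pose():
    s=env.observe(); T=np.eye(4); T[:3,:3]=R.from_rotvec(s['orientation']).as_matrix(); T[:3,3]=s['tcp_pos']; return T
def wfc(name,T=None):
    m=env.camera_model(name)
    if 'T_tool_cam' in m: return m,(pose() if T is None else T)@np.array(m['T_tool_cam'])
    return m,np.linalg.inv(np.array(m['camera_from_world']))
def cloud(name,d,T=None):
    m,W=wfc(name,T); v,u=np.mgrid[:400,:640]
    P=np.stack([(u-m['cx'])/m['fx']*d,(v-m['cy'])/m['fy']*d,d],-1)
    return P@W[:3,:3].T+W[:3,3]
def ray(name,px,z,T=None):
    m,W=wfc(name,T); r=W[:3,:3]@np.array([(px[0]-m['cx'])/m['fx'],(px[1]-m['cy'])/m['fy'],1]); o=W[:3,3]
    return o+r*(z-o[2])/r[2]
def save(n,p): cv2.imwrite('pics/'+n,p[:,:,::-1])
E
python3 - <<'E'
from h import *
for c in ['top','scene']:
    p,d=env.read_camera(c); save(c+'1.png',p); np.save(c+'1.npy',d); np.save(c+'1p.npy',p)
    for t in 'flask_large flask_medium flask_small stand_large stand_medium stand_small spot_plate easel wash_bottle amber_jar'.split():
        r=env.spot_point(t,c)[:2]
        print(c,t,[(np.round(x['position']).tolist(),round(x['conf'],2),ray(c,x['position'],0)[:2].round().tolist()) for x in r])
E
```

```text
pics
top flask_large [([328.0, 197.0], 0.61, [623.0, -93.0])]
top flask_medium [([414.0, 199.0], 0.8, [617.0, -316.0])]
top flask_small [([328.0, 257.0], 0.54, [468.0, -95.0])]
top stand_large [([247.0, 262.0], 0.61, [453.0, 113.0])]
top stand_medium [([173.0, 254.0], 0.92, [474.0, 306.0])]
top stand_small [([265.0, 195.0], 0.62, [627.0, 71.0])]
top spot_plate [([412.0, 260.0], 0.59, [461.0, -307.0])]
top easel [([185.0, 205.0], 0.71, [600.0, 282.0])]
top wash_bottle [([476.0, 284.0], 0.7, [403.0, -466.0])]
top amber_jar [([282.0, 126.0], 0.72, [814.0, 29.0]), ([175.0, 253.0], 0.5, [476.0, 301.0])]
scene flask_large [([317.0, 212.0], 0.79, [616.0, -91.0]), ([333.0, 180.0], 0.28, [463.0, -87.0])]
scene flask_medium [([254.0, 194.0], 0.91, [613.0, -310.0]), ([331.0, 181.0], 0.31, [470.0, -90.0])]
scene flask_small [([332.0, 182.0], 0.51, [472.0, -86.0])]
scene stand_large [([393.0, 192.0], 0.93, [447.0, 118.0])]
scene stand_medium [([448.0, 216.0], 0.62, [485.0, 305.0])]
scene stand_small [([364.0, 226.0], 0.73, [616.0, 66.0])]
scene spot_plate [([267.0, 163.0], 0.86, [467.0, -324.0])]
scene easel [([434.0, 240.0], 0.88, [596.0, 284.0]), ([312.0, 211.0], 0.43, [615.0, -106.0])]
scene wash_bottle [([240.0, 142.0], 0.94, [399.0, -459.0])]
scene amber_jar [([330.0, 272.0], 0.81, [812.0, 22.0])]
```

```bash
python3 - <<'E'
from h import *
p=np.load('top1p.npy')
cv2.imwrite('pics/topc.png',cv2.resize(p[100:310,130:510],None,fx=2.1,fy=2.1,interpolation=cv2.INTER_CUBIC)[:,:,::-1])
d=np.load('top1.npy');P=cloud('top',d)
np.save('P.npy',P)
def comp(cx,cy,r,lo,hi):
    m=(np.hypot(P[...,0]-cx,P[...,1]-cy)<r)&(P[...,2]>lo)&(P[...,2]<hi)
    Q=P[m]; 
    if len(Q)<5: return len(Q)
    rc=cv2.minAreaRect(Q[:,:2].astype(np.float32))
    return len(Q),Q.mean(0).round(1),np.median(Q[:,2]).round(1),np.round(rc[0],1),np.round(rc[1],1),round(rc[2],1)
for n,a in dict(L=(623,-93,70,15,200),Lt=(623,-93,70,120,200),M=(617,-316,70,15,200),Mt=(617,-316,60,100,200),S=(468,-95,60,15,200),St=(468,-95,60,80,200),sL=(453,113,75,9,30),sM=(474,306,65,9,30),sS=(627,71,60,9,30),pl=(461,-307,80,8,25),ea=(600,282,80,8,90),eahi=(600,282,80,50,90),wb=(403,-466,70,60,250),aj=(814,29,60,30,120)).items(): print(n,comp(*a))
m,W=wfc('top');print(W.round(2),m['fx'])
m,W=wfc('wrist',np.eye(4));print(W.round(2),m['fx'])
E
```

```text
L (719, array([612.6, -95.9,  76.5]), np.float64(63.7), array([621.6, -96.7]), array([75.6, 77. ]), 0.7)
Lt (190, array([619.4, -96.4, 146. ]), np.float64(149.9), array([620.4, -96.4]), array([31.9, 30.5]), 89.9)
M (475, array([ 611.2, -303.7,   65.3]), np.float64(56.9), array([ 614.2, -306.6]), array([58.1, 48.1]), 24.3)
Mt (124, array([ 615. , -310. ,  117.3]), np.float64(120.5), array([ 615.7, -310.7]), array([25.9, 24. ]), 27.2)
S (259, array([473.3, -90.5,  48.4]), np.float64(39.4), array([472.9, -90.5]), array([44.9, 42.9]), 0.2)
St (68, array([473.2, -90.3,  90.8]), np.float64(93.0), array([473.4, -90.8]), array([18.6, 21.1]), 0.2)
sL (522, array([450. , 116.7,  12.5]), np.float64(12.6), array([450.6, 115.9]), array([110.1, 110.7]), 26.5)
sM (432, array([469.6, 302. ,  12.3]), np.float64(12.4), array([470.1, 300.6]), array([88.6, 94.5]), 0.0)
sS (289, array([627.1,  65.5,  12.5]), np.float64(12.4), array([626.4,  65.2]), array([78.9, 75.8]), 0.2)
pl (814, array([ 460.6, -310.3,   14.1]), np.float64(14.2), array([ 461. , -310.9]), array([89.8, 56.9]), 7.5)
ea (927, array([595.5, 277.2,  37. ]), np.float64(36.4), array([595.7, 277.2]), array([ 74.8, 109.8]), 83.4)
eahi (227, array([633.3, 273.7,  56.3]), np.float64(56.1), array([631.6, 273.8]), array([51.8, 36.5]), 76.1)
wb (876, array([ 401.7, -447. ,  122.8]), np.float64(117.3), array([ 397.9, -456. ]), array([58. , 67.8]), 81.4)
aj (476, array([810.9,  14.2,  66.5]), np.float64(74.3), array([814.3,  15.6]), array([54. , 53.8]), 62.7)
[[ 0.00000e+00 -9.90000e-01  1.30000e-01  4.79830e+02]
 [-1.00000e+00 -0.00000e+00  2.00000e-02 -9.47300e+01]
 [-2.00000e-02 -1.30000e-01 -9.90000e-01  1.02482e+03]
 [ 0.00000e+00  0.00000e+00  0.00000e+00  1.00000e+00]] 396.1796443220786
[[   0.     -0.96   -0.28   70.97]
 [   1.     -0.      0.     -0.93]
 [  -0.     -0.28    0.96 -143.09]
 [   0.      0.      0.      1.  ]] 293.1504204192225
```

View pics/topc.png

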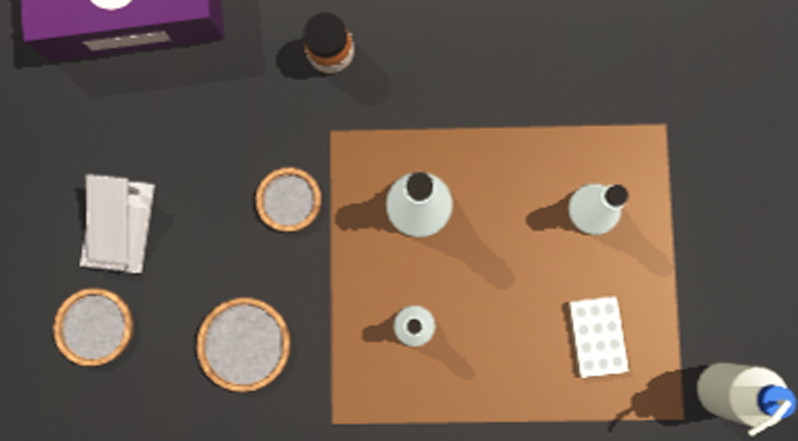

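View pics/scene1.png

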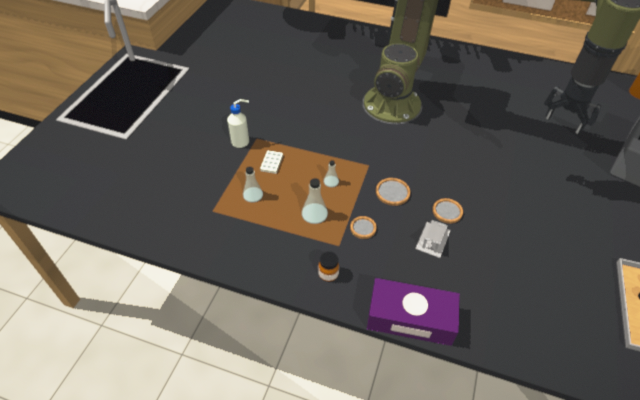

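The top view (crop) shows the large flask at about (420,200), the medium at (600,207), the small at (414,325) and the plate at (598,337). The stands are at (288,200), (93,327) and (243,344), and the easel is at (118,222). All depth heights match the given sizes.

```bash
cat >> h.py <<'E'
def down(yaw,tilt=0):  # tool y along direction yaw+90deg (world), z down; tilt: nose-up about tool y
    return R.from_euler('z',yaw,degrees=True).as_matrix()@np.diag([1,-1,-1.])
def T(p,Rm):
    t=np.eye(4);t[:3,:3]=Rm;t[:3,3]=p;return t
def plan(targets,start=None):
    A=pose() if start is None else start
    for B in targets:
        D=np.linalg.inv(A)@B; rv=R.from_matrix(D[:3,:3]).as_rotvec(); s=D[:3,3]/200; w=rv/np.pi
        n=max(np.linalg.norm(D[:3,3])/50,np.degrees(np.linalg.norm(rv))/8.59)
        print('total shift',s.round(4),'turn',w.round(4),'min rows',round(n,2)); A=B
E
python3 - <<'E'
from h import *
P=np.load('P.npy'); A=pose(); print(A.round(3), env.observe()['force'],env.observe()['grip_width'])
# slope plane of easel
m=(np.hypot(P[...,0]-596,P[...,1]-277)<75)&(P[...,2]>22)&(P[...,2]<70); Q=P[m]
best=0
rng=np.random.default_rng(0)
for i in range(500):
    a=Q[rng.choice(len(Q),3,False)]; n=np.cross(a[1]-a[0],a[2]-a[0]); 
    if np.linalg.norm(n)<100: continue
    n/=np.linalg.norm(n); n*=np.sign(n[2])
    k=abs((Q-a[0])@n)<1.5
    if k.sum()>best and n[2]<.96: best=k.sum();K=k
S=Q[K];c=S.mean(0);n=np.linalg.svd(S-c)[2][2];n*=np.sign(n[2])
print(best,len(Q),c,n,np.degrees(np.arccos(n[2])),'yaw of up-slope',np.degrees(np.arctan2(-n[1],-n[0])))
rc=cv2.minAreaRect(S[:,:2].astype(np.float32));print(rc,S[:,2].min(),S[:,2].max())
al=P[(np.hypot(P[...,0]-596,P[...,1]-277)<75)&(P[...,2]>2)]
rc=cv2.minAreaRect(al[:,:2].astype(np.float32));print('all',rc)
# local frame profile
y=np.radians(-6.5);ex=np.array([np.cos(y),np.sin(y),0]);ey=np.array([-np.sin(y),np.cos(y),0])
o=np.array([595.7,277.2,0])
for x in range(-60,61,8):
    k=abs((al-o)@ex-x)<4; q=al[k]
    if len(q): print(x,len(q),'z',q[:,2].min().round(),q[:,2].max().round(),'y hi',[(q[q[:,2]>q[:,2].max()-6]-o).dot(ey).min().round(),(q[q[:,2]>q[:,2].max()-6]-o).dot(ey).max().round()],'yall',((q-o)@ey).min().round(),((q-o)@ey).max().round())
E
```

```text
[[ 9.24000e-01 -3.82000e-01 -0.00000e+00  2.29088e+02]
 [-3.82000e-01 -9.24000e-01 -0.00000e+00  5.54514e+02]
 [ 0.00000e+00  0.00000e+00 -1.00000e+00  2.31247e+02]
 [ 0.00000e+00  0.00000e+00  0.00000e+00  1.00000e+00]] [ 0.16722495 -0.03495489  0.179542  ] 85.432926890073
433 765 [604.82803268 276.91844342  42.66054286] [-0.41957571  0.04409371  0.90664876] 24.95373334494192 yaw of up-slope -5.999260925616555
((602.566162109375, 278.0335998535156), (50.46788787841797, 89.34861755371094), 83.17543029785156) 22.003779259172802 63.03347423417745
all ((595.5397338867188, 277.0098571777344), (143.55958557128906, 147.61224365234375), 28.18966293334961)
-60 26 z 2.0 8.0 y hi [np.float64(-41.0), np.float64(38.0)] yall -41.0 38.0
-52 97 z 2.0 29.0 y hi [np.float64(-24.0), np.float64(25.0)] yall -51.0 49.0
-44 107 z 2.0 23.0 y hi [np.float64(-23.0), np.float64(26.0)] yall -60.0 60.0
-36 110 z 2.0 27.0 y hi [np.float64(-24.0), np.float64(26.0)] yall -67.0 62.0
-28 111 z 2.0 31.0 y hi [np.float64(-23.0), np.float64(26.0)] yall -68.0 66.0
-20 118 z 2.0 34.0 y hi [np.float64(-23.0), np.float64(25.0)] yall -64.0 72.0
-12 117 z 2.0 36.0 y hi [np.float64(-24.0), np.float64(27.0)] yall -72.0 70.0
-4 115 z 2.0 41.0 y hi [np.float64(-23.0), np.float64(26.0)] yall -75.0 74.0
4 116 z 2.0 44.0 y hi [np.float64(-24.0), np.float64(26.0)] yall -74.0 73.0
12 119 z 2.0 51.0 y hi [np.float64(-23.0), np.float64(25.0)] yall -73.0 74.0
20 110 z 2.0 53.0 y hi [np.float64(-21.0), np.float64(25.0)] yall -69.0 62.0
28 119 z 2.0 58.0 y hi [np.float64(-25.0), np.float64(22.0)] yall -68.0 69.0
36 106 z 2.0 61.0 y hi [np.float64(-23.0), np.float64(25.0)] yall -54.0 67.0
44 117 z 2.0 63.0 y hi [np.float64(-24.0), np.float64(25.0)] yall -59.0 61.0
52 73 z 2.0 64.0 y hi [np.float64(-23.0), np.float64(25.0)] yall -53.0 25.0
60 20 z 2.0 4.0 y hi [np.float64(-41.0), np.float64(31.0)] yall -41.0 31.0
```

Emit:
{"api": "play_rows", "payload": {"increments": [[[0.157,0.168,0.027,0,0,0],[0.157,0.168,0.027,0,0,0],[0.157,0.168,0.027,0,0,0],[0.157,0.168,0.027,0,0,0],[0.157,0.168,0.027,0,0,0]]], "grip": 1, "force": 40}}

```text
time: 1.6
tcp_pos: [310.3, 337.6, 204.2]
orientation: [-3.081, 0.611, -0.0]
force: [0.7, 0.2, 1.0]
grip_width: 85.1
finger_force: 0.0
```

Emit:
{"api": "play_rows", "payload": {"increments": [[[0.157,0.168,0.027,0,0,0],[0.157,0.168,0.027,0,0,0],[0.157,0.168,0.027,0,0,0],[0.157,0.168,0.027,0,0,0],[0.157,0.168,0.027,0,0,0]]]}}

```text
time: 2.1
tcp_pos: [391.2, 122.4, 177.6]
orientation: [-3.08, 0.61, -0.001]
force: [-0.0, 0.8, -0.3]
grip_width: 85.6
finger_force: 0.0
```

Emit:
{"api": "play_rows", "payload": {"increments": [[[0.157,0.168,0.027,0,0,0],[0.157,0.168,0.027,0,0,0],[0.157,0.168,0.027,0,0,0],[0.157,0.168,0.027,0,0,0],[0.157,0.168,0.027,0,0,0]]]}}

```text
time: 2.6
tcp_pos: [472.3, -93.2, 150.5]
orientation: [-3.081, 0.612, -0.002]
force: [0.7, 0.5, 0.3]
grip_width: 85.4
finger_force: 0.0
```

Emit:
{"api": "play_rows", "payload": {"increments": [[[0,0,0,0,0,-0.042],[0,0,0,0,0,-0.042],[0,0,0,0,0,-0.041],[0,0,0,0,0,0],[0,0,0,0,0,0]]]}}

```text
time: 3.1
tcp_pos: [471.9, -91.1, 150.4]
orientation: [3.142, -0.004, 0.0]
force: [-0.7, 0.5, 0.6]
grip_width: 85.7
finger_force: 0.0
```

```bash
python3 - <<'E'
from h import *
A=pose();p,d=env.read_camera('wrist');save('w1.png',p);C=cloud('wrist',d,A)
def comp(cx,cy,r,lo,hi):
    Q=C[(d>0)&(np.hypot(C[...,0]-cx,C[...,1]-cy)<r)&(C[...,2]>lo)&(C[...,2]<hi)]
    if len(Q)<5: return len(Q)
    rc=cv2.minAreaRect(Q[:,:2].astype(np.float32)); return len(Q),Q[:,2].max().round(1),np.median(Q[:,2]).round(1),np.round(rc[0],1),np.round(rc[1],1)
print(A.round(3));print('S stopper',comp(473,-91,30,84,100),'L',comp(620,-96,35,138,160),'Lbody',comp(620,-96,60,10,60))
E
```

```text
[[ 1.00000e+00 -2.00000e-03  0.00000e+00  4.71946e+02]
 [-2.00000e-03 -1.00000e+00 -0.00000e+00 -9.11150e+01]
 [ 0.00000e+00  0.00000e+00 -1.00000e+00  1.50403e+02]
 [ 0.00000e+00  0.00000e+00  0.00000e+00  1.00000e+00]]
S stopper (548, np.float64(96.0), np.float64(94.1), array([475.5, -92.1]), array([19.1, 19.3])) L 0 Lbody (3294, np.float64(60.0), np.float64(36.1), array([608.8, -96.8]), array([80.5, 51.9]))
```

View pics/w1.png

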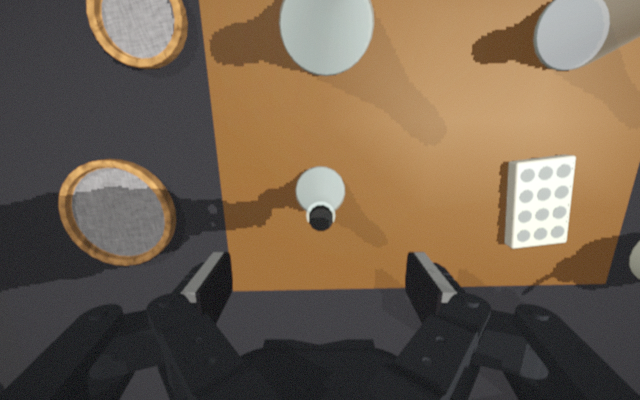

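The wrist view shows the small stopper at (320,217), between the open fingers, and its position agrees with the top view to within 2 mm. I'll descend and grip the neck.

Emit:
{"api": "play_rows", "payload": {"increments": [[[0.006,0.001,0.11,0,0,0],[0.006,0.001,0.11,0,0,0],[0,0,0.11,0,0,0],[0,0,0.11,0,0,0],[0,0,0,0,0,0]]]}}

```text
time: 3.65
tcp_pos: [472.3, -91.4, 59.2]
orientation: [-3.142, 0.002, 0.009]
force: [-0.0, -0.3, -0.6]
grip_width: 85.5
finger_force: 0.0
```

Emit:
{"api": "play_rows", "payload": {"increments": [[[0,0,0,0,0,0],[0,0,0,0,0,0],[0,0,0,0,0,0],[0,0,0,0,0,0],[0,0,0,0,0,0]]], "grip": 0, "force": 30}}

```text
time: 4.15
tcp_pos: [474.8, -91.6, 63.1]
orientation: [3.141, 0.001, 0.002]
force: [-0.3, -0.4, 1.5]
grip_width: 20.8
finger_force: 29.9
```

Emit:
{"api": "play_rows", "payload": {"increments": [[[0,0,0,0,0,0],[0,0,0,0,0,0],[0,0,0,0,0,0],[0,0,0,0,0,0],[0,0,0,0,0,0]]]}}

```text
time: 4.65
tcp_pos: [474.8, -91.7, 63.0]
orientation: [3.141, 0.002, 0.002]
force: [-0.1, 0.1, 5.6]
grip_width: 20.8
finger_force: 30.2
```

Emit:
{"api": "play_rows", "payload": {"increments": [[[0,0,-0.03,0,0,0],[0,0,-0.09,0,0,0],[0,0,-0.1,0,0,0],[0,0,-0.08,0,0,0],[0,0,0,0,0,0]]]}}

```text
time: 5.15
tcp_pos: [475.2, -91.5, 124.4]
orientation: [-3.141, -0.002, -0.005]
force: [0.3, -0.3, 0.7]
grip_width: 20.7
finger_force: 29.7
```

Emit:
{"api": "play_rows", "payload": {"increments": [[[0.09,-0.09,0,0,0,0],[0.18,-0.18,0,0,0,0],[0.18,-0.18,0,0,0,0],[0.18,-0.18,0,0,0,0],[0.13,-0.15,0,0,0,0]]]}}

```text
time: 5.65
tcp_pos: [624.9, 64.5, 120.0]
orientation: [3.141, 0.002, -0.004]
force: [-0.5, 0.3, 0.5]
grip_width: 21.0
finger_force: 29.7
```

Emit:
{"api": "play_rows", "payload": {"increments": [[[0,0,0,0,0,0],[0,0,0,0,0,0],[0,0,0,0,0,0],[0,0,0,0,0,0],[0,0,0,0,0,0]]]}}

```text
time: 6.15
tcp_pos: [624.0, 62.0, 122.8]
orientation: [-3.141, -0.0, -0.001]
force: [-0.1, 0.7, -0.2]
grip_width: 20.8
finger_force: 29.7
```

```bash
python3 - <<'E'
from h import *
s=env.observe();print(s['grip_width'],s['finger_force'],s['force'],s['joint_positions'])
A=pose();p,d=env.read_camera('wrist');save('w2.png',p);print(A.round(3))
p,d=env.read_camera('top');C=cloud('top',d)
Q=C[(d>0)&(np.hypot(C[...,0]-627,C[...,1]-65)<48)&(C[...,2]>9)&(C[...,2]<16)]
rc=cv2.minAreaRect(Q[:,:2].astype(np.float32));print(rc)
E
```

```text
20.810380222810615 29.718271493911743 [-0.10246095  0.70377621 -0.23166566] [ 4.17779669e-01  1.24826322e-01 -2.27639462e-02 -5.08293280e-06
 -1.42245669e+00  1.15309390e+00]
[[ 1.00000e+00  0.00000e+00  1.00000e-03  6.23966e+02]
 [ 0.00000e+00 -1.00000e+00  0.00000e+00  6.19970e+01]
 [ 1.00000e-03 -0.00000e+00 -1.00000e+00  1.22801e+02]
 [ 0.00000e+00  0.00000e+00  0.00000e+00  1.00000e+00]]
((610.2024536132812, 60.46916198730469), (43.7684326171875, 79.19490814208984), 17.0889835357666)
```

View pics/w2.png

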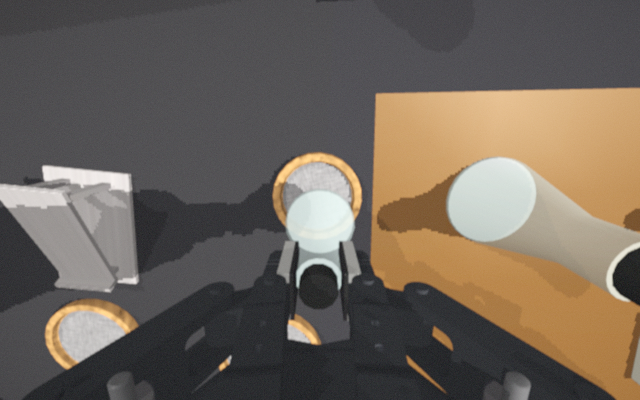

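The small flask is held upright over its stand, whose ring spans columns 273–362 with its top at row 153. I'll check the ring's centre.

```bash
python3 - <<'E'
from h import *
A=pose()
for px in [(318,152.5),(272.5,196),(362.5,196)]: print(ray('wrist',px,12,A).round(1))
E
```

```text
[668.1  63.   12. ]
[629.5 103.7  12. ]
[629.5  23.2  12. ]
```

Emit:
{"api": "play_rows", "payload": {"increments": [[[0.016,-0.011,0.06,0,0,0],[0,0,0.09,0,0,0],[0,0,0.07,0,0,0],[0,0,0.03,0,0,0],[0,0,0,0,0,0]]]}}

```text
time: 6.75
tcp_pos: [626.9, 64.6, 71.0]
orientation: [3.141, 0.001, -0.003]
force: [0.3, -0.2, -0.2]
grip_width: 20.9
finger_force: 29.7
```

Emit:
{"api": "play_rows", "payload": {"increments": [[[0,0,0.005,0,0,0],[0,0,0.005,0,0,0],[0,0,0,0,0,0],[0,0,0,0,0,0],[0,0,0,0,0,0]]]}}

```text
time: 7.25
tcp_pos: [627.6, 64.9, 70.6]
orientation: [-3.142, -0.001, -0.001]
force: [0.7, -0.7, -0.4]
grip_width: 20.6
finger_force: 29.7
```

Emit:
{"api": "play_rows", "payload": {"increments": [[[0,0,0.005,0,0,0],[0,0,0,0,0,0],[0,0,0.003,0,0,0],[0,0,0,0,0,0],[0,0,0,0,0,0]]]}}

```text
time: 7.75
tcp_pos: [627.7, 64.8, 69.2]
orientation: [3.141, 0.002, 0.001]
force: [-0.9, 0.1, 1.9]
grip_width: 20.5
finger_force: 30.0
```

Emit:
{"api": "play_rows", "payload": {"increments": [[[0,0,0,0,0,0],[0,0,0,0,0,0],[0,0,0,0,0,0],[0,0,0,0,0,0],[0,0,0,0,0,0]]], "grip": 1}}

```text
time: 8.25
tcp_pos: [627.4, 64.9, 68.6]
orientation: [3.141, 0.001, -0.0]
force: [0.2, -0.2, 1.1]
grip_width: 85.4
finger_force: 0.0
```

Emit:
{"api": "play_rows", "payload": {"increments": [[[0,0,-0.06,0,0,0],[0,0,-0.14,0,0,0],[0,0,-0.16,0,0,0],[0,0,-0.16,0,0,0],[0,0,-0.09,0,0,0]]]}}

```text
time: 8.75
tcp_pos: [628.4, 64.8, 195.5]
orientation: [-3.141, -0.001, -0.008]
force: [0.4, -0.2, 0.3]
grip_width: 84.9
finger_force: 0.0
```

Emit:
{"api": "play_rows", "payload": {"increments": [[[-0.006,0.12,0,0,0,0],[-0.006,0.18,0,0,0,0],[-0.006,0.18,0,0,0,0],[-0.006,0.18,0,0,0,0],[-0.006,0.149,0,0,0,0]]]}}

```text
time: 9.25
tcp_pos: [621.5, -98.8, 192.1]
orientation: [3.141, 0.001, 0.002]
force: [0.8, 0.4, 0.7]
grip_width: 85.6
finger_force: 0.0
```

Emit:
{"api": "play_rows", "payload": {"increments": [[[0,0,0,0,0,0],[0,0,0,0,0,0],[0,0,0,0,0,0],[0,0,0,0,0,0],[0,0,0,0,0,0]]]}}

```text
time: 9.75
tcp_pos: [621.7, -96.0, 190.8]
orientation: [3.142, 0.004, 0.0]
force: [-0.6, -0.5, -0.2]
grip_width: 85.5
finger_force: 0.0
```

```bash
cat >> h.py <<'E'
def comp(C,d,cx,cy,r,lo,hi):
    Q=C[(d>0)&(np.hypot(C[...,0]-cx,C[...,1]-cy)<r)&(C[...,2]>lo)&(C[...,2]<hi)]
    if len(Q)<5: return len(Q)
    rc=cv2.minAreaRect(Q[:,:2].astype(np.float32)); return len(Q),np.median(Q[:,2]).round(1),np.round(rc[0],1),np.round(rc[1],1),round(rc[2],1)
E
python3 - <<'E'
from h import *
A=pose();p,d=env.read_camera('wrist');C=cloud('wrist',d,A);print(A.round(3))
print('L',comp(C,d,621,-97,35,140,160))
p,d=env.read_camera('top');C=cloud('top',d);print('S placed',comp(C,d,627,65,30,88,108),comp(C,d,627,65,60,9,16))
E
```

```text
[[ 1.00000e+00  2.00000e-03  0.00000e+00  6.21729e+02]
 [ 2.00000e-03 -1.00000e+00 -0.00000e+00 -9.60070e+01]
 [ 0.00000e+00  0.00000e+00 -1.00000e+00  1.90814e+02]
 [ 0.00000e+00  0.00000e+00  0.00000e+00  1.00000e+00]]
L (1560, np.float64(150.3), array([623.6, -97.6]), array([29.5, 29.2]), 68.7)
S placed (62, np.float64(99.7), array([626.2,  65.7]), array([17.6, 19.9]), 73.5) (193, np.float64(13.0), array([620.3,  64.6]), array([64.1, 77.7]), 9.9)
```

Emit:
{"api": "play_rows", "payload": {"increments": [[[0.004,0.005,0.08,0,0,0],[0,0,0.14,0,0,0],[0,0,0.14,0,0,0],[0,0,0.09,0,0,0],[0,0,0,0,0,0]]]}}

```text
time: 10.35
tcp_pos: [620.1, -97.8, 95.7]
orientation: [-3.141, -0.001, 0.011]
force: [1.0, 0.1, -0.4]
grip_width: 85.3
finger_force: 0.0
```

Emit:
{"api": "play_rows", "payload": {"increments": [[[0,0,0,0,0,0],[0,0,0,0,0,0],[0,0,0,0,0,0],[0,0,0,0,0,0],[0,0,0,0,0,0]]], "grip": 0, "force": 35}}

```text
time: 10.85
tcp_pos: [623.0, -98.1, 102.0]
orientation: [3.141, 0.001, 0.003]
force: [-0.4, -0.4, 3.3]
grip_width: 33.2
finger_force: 35.2
```

Emit:
{"api": "play_rows", "payload": {"increments": [[[0,0,0,0,0,0],[0,0,0,0,0,0],[0,0,0,0,0,0],[0,0,0,0,0,0],[0,0,0,0,0,0]]]}}

```text
time: 11.35
tcp_pos: [623.0, -98.1, 102.0]
orientation: [3.141, 0.002, 0.003]
force: [-0.1, -0.7, 4.9]
grip_width: 32.8
finger_force: 35.4
```

Emit:
{"api": "play_rows", "payload": {"increments": [[[0,0,-0.03,0,0,0],[0,0,-0.09,0,0,0],[0,0,-0.1,0,0,0],[0,0,-0.08,0,0,0],[0,0,0,0,0,0]]]}}

```text
time: 11.85
tcp_pos: [623.4, -98.0, 163.3]
orientation: [3.141, 0.001, 0.006]
force: [-0.6, 0.4, -2.4]
grip_width: 33.4
finger_force: 35.1
```

Emit:
{"api": "play_rows", "payload": {"increments": [[[-0.05,-0.06,0,0,0,0],[-0.12,-0.15,0,0,0,0],[-0.13,-0.16,0,0,0,0],[-0.13,-0.16,0,0,0,0],[-0.13,-0.16,0,0,0,0]]]}}

```text
time: 12.35
tcp_pos: [508.6, 40.9, 159.2]
orientation: [3.141, 0.001, -0.003]
force: [1.5, 0.9, -0.9]
grip_width: 33.1
finger_force: 35.3
```

Emit:
{"api": "play_rows", "payload": {"increments": [[[-0.12,-0.15,0,0,0,0],[-0.11,-0.14,0,0,0,0],[-0.065,-0.085,0,0,0,0],[0,0,0,0,0,0],[0,0,0,0,0,0]]]}}

```text
time: 12.85
tcp_pos: [450.8, 115.1, 160.0]
orientation: [3.141, 0.004, -0.001]
force: [0.5, 0.4, -1.7]
grip_width: 33.0
finger_force: 35.4
```

```bash
python3 - <<'E'
from h import *
A=pose();p,d=env.read_camera('wrist');save('w3.png',p);print(A.round(3))
E
```

```text
[[ 1.00000e+00  2.00000e-03 -1.00000e-03  4.50821e+02]
 [ 2.00000e-03 -1.00000e+00 -0.00000e+00  1.15127e+02]
 [-1.00000e-03  0.00000e+00 -1.00000e+00  1.59966e+02]
 [ 0.00000e+00  0.00000e+00  0.00000e+00  1.00000e+00]]
```

View pics/w3.png

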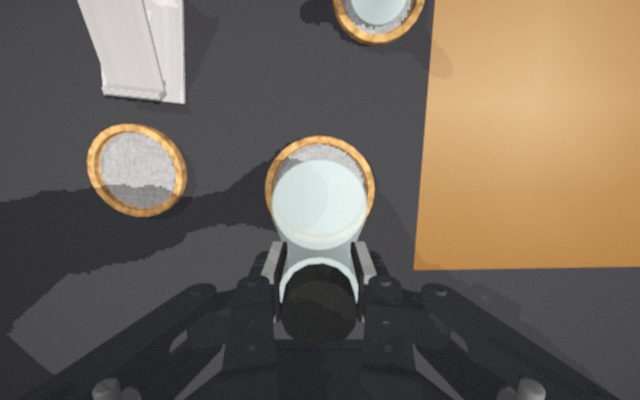

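The large flask is held over its stand, whose ring is centred at column 320, in line with the flask. Lowering it now.

Emit:
{"api": "play_rows", "payload": {"increments": [[[0.005,0,0.06,0,0,0],[0,0,0.09,0,0,0],[0,0,0.07,0,0,0],[0,0,0.03,0,0,0],[0,0,0,0,0,0]]]}}

```text
time: 13.4
tcp_pos: [452.2, 114.3, 109.9]
orientation: [3.14, 0.0, -0.002]
force: [-0.1, 0.7, -2.4]
grip_width: 33.4
finger_force: 35.4
```

Emit:
{"api": "play_rows", "payload": {"increments": [[[0,0,0.004,0,0,0],[0,0,0,0,0,0],[0,0,0,0,0,0],[0,0,0,0,0,0],[0,0,0,0,0,0]]]}}

```text
time: 13.9
tcp_pos: [452.3, 115.0, 110.0]
orientation: [-3.142, -0.001, -0.0]
force: [0.1, -0.1, -1.5]
grip_width: 33.3
finger_force: 35.4
```

Emit:
{"api": "play_rows", "payload": {"increments": [[[0,0,0.006,0,0,0],[0,0,0,0,0,0],[0,0,0.004,0,0,0],[0,0,0,0,0,0],[0,0,0,0,0,0]]]}}

```text
time: 14.4
tcp_pos: [452.3, 114.9, 108.1]
orientation: [3.142, 0.001, 0.0]
force: [0.3, 0.2, -0.0]
grip_width: 33.1
finger_force: 35.4
```

Emit:
{"api": "play_rows", "payload": {"increments": [[[0,0,0.001,0,0,0],[0,0,0,0,0,0],[0,0,0,0,0,0],[0,0,0,0,0,0],[0,0,0,0,0,0]]], "grip": 1}}

```text
time: 14.9
tcp_pos: [452.3, 114.9, 107.8]
orientation: [3.142, 0.002, 0.0]
force: [-0.6, -0.1, -0.2]
grip_width: 85.9
finger_force: 0.0
```

Emit:
{"api": "play_rows", "payload": {"increments": [[[0,0,-0.06,0,0,0],[0,0,-0.12,0,0,0],[0,0,-0.14,0,0,0],[0,0,-0.14,0,0,0],[0,0,0,0,0,0]]]}}

```text
time: 15.4
tcp_pos: [454.0, 115.3, 205.3]
orientation: [-3.139, -0.001, -0.012]
force: [0.5, -0.6, -0.3]
grip_width: 85.5
finger_force: 0.0
```

Emit:
{"api": "play_rows", "payload": {"increments": [[[0.04,0.11,0,0,0,0],[0.07,0.18,0,0,0,0],[0.08,0.21,0,0,0,0],[0.08,0.21,0,0,0,0],[0.08,0.21,0,0,0,0]]]}}

```text
time: 15.9
tcp_pos: [522.8, -70.8, 200.4]
orientation: [3.142, 0.002, 0.001]
force: [0.4, 1.0, 0.5]
grip_width: 85.3
finger_force: 0.0
```

Emit:
{"api": "play_rows", "payload": {"increments": [[[0.08,0.21,0,0,0,0],[0.08,0.21,0,0,0,0],[0.08,0.21,0,0,0,0],[0.08,0.21,0,0,0,0],[0.08,0.19,0,0,0,0]]]}}

```text
time: 16.4
tcp_pos: [602.9, -277.2, 199.9]
orientation: [3.141, 0.001, -0.0]
force: [0.3, 1.0, 0.4]
grip_width: 85.6
finger_force: 0.0
```

Emit:
{"api": "play_rows", "payload": {"increments": [[[0.074,0.184,0.05,0,0,0],[0.05,0,0.04,0,0,0],[0.03,0,0.06,0,0,0],[0,0,0,0,0,0],[0,0,0,0,0,0]]]}}

```text
time: 16.9
tcp_pos: [633.4, -310.7, 169.9]
orientation: [3.141, 0.004, -0.001]
force: [-0.1, 0.1, 1.6]
grip_width: 85.5
finger_force: 0.0
```

```bash
python3 - <<'E'
from h import *
A=pose();p,d=env.read_camera('wrist');C=cloud('wrist',d,A);print(A.round(3))
print('M',comp(C,d,617,-311,35,110,130))
p,d=env.read_camera('top');C=cloud('top',d);print('L placed',comp(C,d,451,116,40,140,165),comp(C,d,451,116,75,9,16),'M',comp(C,d,617,-311,35,110,130))
E
```

```text
[[ 1.00000e+00  2.00000e-03 -0.00000e+00  6.33377e+02]
 [ 2.00000e-03 -1.00000e+00 -0.00000e+00 -3.10670e+02]
 [-0.00000e+00  0.00000e+00 -1.00000e+00  1.69947e+02]
 [ 0.00000e+00  0.00000e+00  0.00000e+00  1.00000e+00]]
M (937, np.float64(121.2), array([ 618.1, -313.8]), array([23.1, 23.6]), 79.3)
L placed (188, np.float64(155.8), array([451. , 114.8]), array([30.6, 30.1]), 0.3) (388, np.float64(13.0), array([450.3, 116.3]), array([110.1, 110.1]), 26.6) M (97, np.float64(120.5), array([ 616.2, -311. ]), array([22.4, 23.7]), 46.6)
```

Emit:
{"api": "play_rows", "payload": {"increments": [[[-0.08,0.009,0.03,0,0,0],[0,0,0.1,0,0,0],[0,0,0.14,0,0,0],[0,0,0.12,0,0,0],[0,0,0.045,0,0,0]]]}}

```text
time: 17.5
tcp_pos: [616.4, -312.5, 80.9]
orientation: [-3.14, -0.002, 0.004]
force: [0.1, -1.1, -0.1]
grip_width: 85.7
finger_force: 0.0
```

Emit:
{"api": "play_rows", "payload": {"increments": [[[0,0,0,0,0,0],[0,0,0,0,0,0],[0,0,0,0,0,0],[0,0,0,0,0,0],[0,0,0,0,0,0]]], "grip": 0, "force": 35}}

```text
time: 18.0
tcp_pos: [618.1, -313.9, 84.5]
orientation: [3.14, 0.002, 0.004]
force: [0.5, 0.1, 4.2]
grip_width: 26.9
finger_force: 34.5
```

Emit:
{"api": "play_rows", "payload": {"increments": [[[0,0,0,0,0,0],[0,0,0,0,0,0],[0,0,0,0,0,0],[0,0,0,0,0,0],[0,0,0,0,0,0]]]}}

```text
time: 18.5
tcp_pos: [618.1, -314.0, 84.4]
orientation: [3.14, 0.002, 0.003]
force: [0.7, -0.5, 4.8]
grip_width: 27.0
finger_force: 34.7
```

Emit:
{"api": "play_rows", "payload": {"increments": [[[0,0,-0.05,0,0,0],[0,0,-0.15,0,0,0],[0,0,-0.22,0,0,0],[0,0,-0.22,0,0,0],[0,0,-0.17,0,0,0]]]}}

```text
time: 19.0
tcp_pos: [617.3, -313.6, 247.9]
orientation: [3.141, 0.001, 0.002]
force: [0.3, 0.1, -1.0]
grip_width: 26.8
finger_force: 34.7
```

Emit:
{"api": "play_rows", "payload": {"increments": [[[-0.019,-0.08,-0.02,0,0,0],[-0.038,-0.16,0,0,0,0],[-0.052,-0.22,0,0,0,0],[-0.057,-0.24,0,0,0,0],[-0.057,-0.24,0,0,0,0]]]}}

```text
time: 19.5
tcp_pos: [571.3, -123.6, 247.3]
orientation: [-3.141, -0.001, 0.004]
force: [1.3, 1.7, -0.3]
grip_width: 26.6
finger_force: 34.8
```

Emit:
{"api": "play_rows", "payload": {"increments": [[[-0.057,-0.24,0,0,0,0],[-0.057,-0.24,0,0,0,0],[-0.057,-0.24,0,0,0,0],[-0.057,-0.24,0,0,0,0],[-0.057,-0.24,0,0,0,0]]]}}

```text
time: 20.0
tcp_pos: [513.8, 116.3, 247.8]
orientation: [3.142, 0.002, -0.002]
force: [1.2, 1.1, -0.4]
grip_width: 26.8
finger_force: 34.8
```

Emit:
{"api": "play_rows", "payload": {"increments": [[[-0.057,-0.24,0,0,0,0],[-0.057,-0.24,0,0,0,0],[-0.052,-0.22,0,0,0,0],[-0.038,-0.16,0,0,0,0],[-0.019,-0.08,0,0,0,0]]]}}

```text
time: 20.5
tcp_pos: [468.8, 304.7, 247.1]
orientation: [3.14, 0.006, -0.004]
force: [0.6, 0.8, -1.1]
grip_width: 26.8
finger_force: 34.8
```

Emit:
{"api": "play_rows", "payload": {"increments": [[[0,0,0.1,0,0,0],[0,0,0.18,0,0,0],[0,0,0.16,0,0,0],[0,0,0.06,0,0,0],[0,0,0,0,0,0]]]}}

```text
time: 21.0
tcp_pos: [469.9, 301.2, 146.7]
orientation: [3.138, 0.001, -0.004]
force: [-0.5, -0.5, -1.2]
grip_width: 26.7
finger_force: 34.7
```

```bash
python3 - <<'E'
from h import *
A=pose();p,d=env.read_camera('wrist');save('w4.png',p);C=cloud('wrist',d,A);print(A.round(3))
np.save('A4.npy',A)
print(comp(C,d,471,301,70,9,16))
p,d=env.read_camera('top');C=cloud('top',d);print(comp(C,d,471,301,60,9,16),comp(C,d,471,301,40,160,200))
E
```

```text
[[ 1.00000e+00  0.00000e+00 -3.00000e-03  4.69916e+02]
 [ 0.00000e+00 -1.00000e+00 -3.00000e-03  3.01167e+02]
 [-3.00000e-03  3.00000e-03 -1.00000e+00  1.46650e+02]
 [ 0.00000e+00  0.00000e+00  0.00000e+00  1.00000e+00]]
(1301, np.float64(13.1), array([483.6, 298.5]), array([93., 69.]), 87.2)
(250, np.float64(12.3), array([470.4, 290.9]), array([89.4, 74. ]), 1.9) (5, np.float64(197.4), array([464. , 282.9]), array([11.6, 29.8]), 45.9)
```

View pics/w4.png

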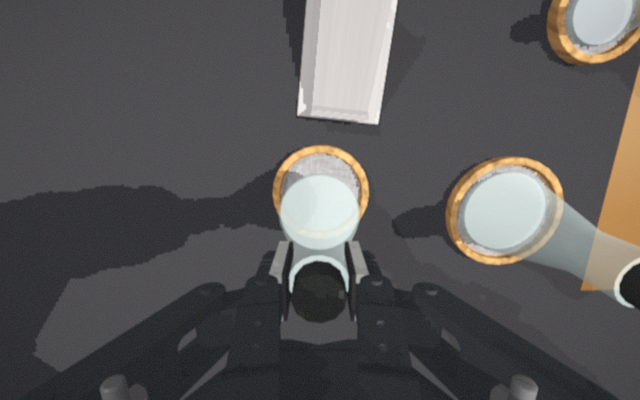

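The medium flask is over its stand (ring cols 273–369, centre 321).

Emit:
{"api": "play_rows", "payload": {"increments": [[[0.007,0.007,0.06,0,0,0],[0,0,0.09,0,0,0],[0,0,0.07,0,0,0],[0,0,0.04,0,0,0],[0,0,0,0,0,0]]]}}

```text
time: 21.6
tcp_pos: [471.7, 300.5, 95.4]
orientation: [3.14, 0.001, -0.002]
force: [-0.5, -0.3, -2.1]
grip_width: 26.6
finger_force: 34.8
```

Emit:
{"api": "play_rows", "payload": {"increments": [[[0,0,0.005,0,0,0],[0,0,0,0,0,0],[0,0,0,0,0,0],[0,0,0,0,0,0],[0,0,0,0,0,0]]]}}

```text
time: 22.1
tcp_pos: [472.1, 301.0, 96.0]
orientation: [-3.141, -0.001, -0.0]
force: [-0.8, 0.1, -1.0]
grip_width: 26.7
finger_force: 34.8
```

Emit:
{"api": "play_rows", "payload": {"increments": [[[-0.002,0.005,0.012,0,0,0],[0,0,0.008,0,0,0],[0,0,0.004,0,0,0],[0,0,0,0,0,0],[0,0,0,0,0,0]]]}}

```text
time: 22.6
tcp_pos: [471.7, 299.9, 90.8]
orientation: [3.141, 0.001, -0.0]
force: [-0.1, 0.2, -1.3]
grip_width: 27.2
finger_force: 34.9
```

Emit:
{"api": "play_rows", "payload": {"increments": [[[0,0,0.003,0,0,0],[0,0,0,0,0,0],[0,0,0,0,0,0],[0,0,0,0,0,0],[0,0,0,0,0,0]]]}}

```text
time: 23.1
tcp_pos: [471.7, 300.0, 90.5]
orientation: [-3.142, -0.001, -0.0]
force: [-0.1, -0.1, 0.0]
grip_width: 26.7
finger_force: 34.9
```

Emit:
{"api": "play_rows", "payload": {"increments": [[[0,0,0,0,0,0],[0,0,0,0,0,0],[0,0,0,0,0,0],[0,0,0,0,0,0],[0,0,0,0,0,0]]], "grip": 1}}

```text
time: 23.6
tcp_pos: [471.7, 299.9, 90.3]
orientation: [3.142, 0.001, 0.0]
force: [0.7, 0.7, 0.1]
grip_width: 85.0
finger_force: 0.0
```

Emit:
{"api": "play_rows", "payload": {"increments": [[[0,0,-0.06,0,0,0],[0,0,-0.12,0,0,0],[0,0,-0.16,0,0,0],[0,0,-0.16,0,0,0],[0,0,-0.1,0,0,0]]]}}

```text
time: 24.1
tcp_pos: [472.4, 300.1, 214.5]
orientation: [-3.139, -0.001, -0.005]
force: [-0.8, 0.1, -0.1]
grip_width: 85.6
finger_force: 0.0
```

Emit:
{"api": "play_rows", "payload": {"increments": [[[0,0.08,0,0,0,0],[0,0.16,0,0,0,0],[0,0.22,0,0,0,0],[0,0.24,0,0,0,0],[0,0.24,0,0,0,0]]]}}

```text
time: 24.6
tcp_pos: [471.1, 109.9, 210.3]
orientation: [3.141, 0.003, -0.0]
force: [1.1, 0.2, 0.6]
grip_width: 85.5
finger_force: 0.0
```

Emit:
{"api": "play_rows", "payload": {"increments": [[[-0.01,0.24,0,0,0,0],[-0.01,0.24,0,0,0,0],[-0.01,0.24,0,0,0,0],[-0.01,0.24,0,0,0,0],[-0.01,0.24,0,0,0,0]]]}}

```text
time: 25.1
tcp_pos: [461.0, -130.3, 210.6]
orientation: [-3.142, -0.002, -0.001]
force: [0.5, 0.5, 0.4]
grip_width: 85.7
finger_force: 0.0
```

Emit:
{"api": "play_rows", "payload": {"increments": [[[0,0.24,0,0,0,0],[0,0.24,0,0,0,0],[0,0.22,0,0,0,0],[0,0.15,0,0,0,0],[0,0.08,0,0,0,0]]]}}

```text
time: 25.6
tcp_pos: [460.9, -316.7, 209.7]
orientation: [-3.141, 0.003, 0.002]
force: [-1.2, 0.3, 0.7]
grip_width: 85.3
finger_force: 0.0
```

Emit:
{"api": "play_rows", "payload": {"increments": [[[0,0,0.1,0,0,-0.042],[0,0,0.2,0,0,0],[0,0,0.14,0,0,0],[0,0,0,0,0,0],[0,0,0,0,0,0]]]}}

```text
time: 26.1
tcp_pos: [461.9, -314.6, 123.2]
orientation: [3.134, 0.208, -0.001]
force: [0.1, 0.4, 0.8]
grip_width: 85.4
finger_force: 0.0
```

```bash
python3 - <<'E'
from h import *
A=pose();p,d=env.read_camera('wrist');save('w5.png',p);C=cloud('wrist',d,A);print(A.round(3))
print('plate',comp(C,d,462,-313,60,8,20))
p,d=env.read_camera('top');C=cloud('top',d);print('M placed',comp(C,d,471,301,40,110,140),comp(C,d,471,301,60,9,16))
E
```

```text
[[ 9.91000e-01  1.32000e-01 -0.00000e+00  4.61873e+02]
 [ 1.32000e-01 -9.91000e-01 -1.00000e-03 -3.14566e+02]
 [-1.00000e-03  1.00000e-03 -1.00000e+00  1.23246e+02]
 [ 0.00000e+00  0.00000e+00  0.00000e+00  1.00000e+00]]
plate (6036, np.float64(14.5), array([ 462.6, -312.8]), array([89.8, 56.1]), 7.4)
M placed (135, np.float64(126.5), array([470.7, 299.5]), array([25. , 24.6]), 0.1) (286, np.float64(12.9), array([470.1, 298.9]), array([88.6, 89.4]), 0.3)
```

View pics/w5.png

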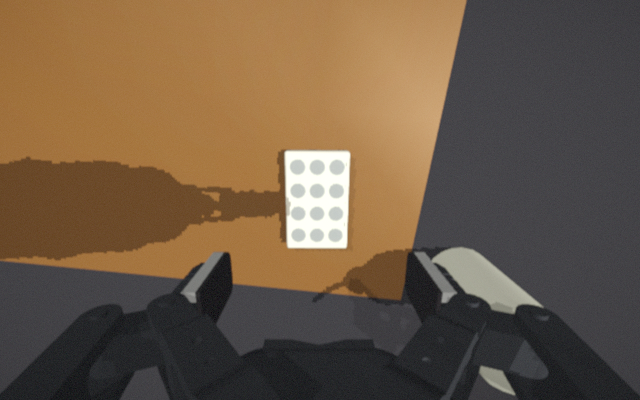

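The plate is centred between the fingers at (318,200) and aligned with them. The medium flask is in its recess. Descending for the plate.

Emit:
{"api": "play_rows", "payload": {"increments": [[[0.005,-0.006,0.15,0,0,0],[0,0,0.2,0,0,0],[0,0,0.14,0,0,0],[0,0,0.07,0,0,0],[0,0,0.03,0,0,0]]]}}

```text
time: 26.7
tcp_pos: [463.4, -312.9, 4.6]
orientation: [3.134, 0.209, 0.0]
force: [-0.5, 0.1, 0.6]
grip_width: 85.5
finger_force: 0.0
```

Emit:
{"api": "play_rows", "payload": {"increments": [[[0,0,0,0,0,0],[0,0,0,0,0,0],[0,0,0,0,0,0],[0,0,0,0,0,0],[0,0,0,0,0,0]]]}}

```text
time: 27.2
tcp_pos: [463.3, -312.9, 5.0]
orientation: [3.134, 0.209, 0.001]
force: [-0.6, -1.4, -0.5]
grip_width: 85.4
finger_force: 0.0
```

Emit:
{"api": "play_rows", "payload": {"increments": [[[0,0,0.012,0,0,0],[0,0,0.012,0,0,0],[0,0,0,0,0,0],[0,0,0,0,0,0],[0,0,0,0,0,0]]]}}

```text
time: 27.7
tcp_pos: [463.1, -312.8, -0.4]
orientation: [3.134, 0.209, -0.0]
force: [0.3, 0.7, -0.3]
grip_width: 85.4
finger_force: 0.0
```

Emit:
{"api": "play_rows", "payload": {"increments": [[[0,0,0,0,0,0],[0,0,0,0,0,0],[0,0,0,0,0,0],[0,0,0,0,0,0],[0,0,0,0,0,0]]], "grip": 0, "force": 45}}

```text
time: 28.2
tcp_pos: [463.3, -312.9, -0.0]
orientation: [3.134, 0.209, 0.001]
force: [-0.4, 0.6, 2.7]
grip_width: 54.8
finger_force: 49.6
```

Emit:
{"api": "play_rows", "payload": {"increments": [[[0,0,0,0,0,0],[0,0,0,0,0,0],[0,0,0,0,0,0],[0,0,0,0,0,0],[0,0,0,0,0,0]]]}}

```text
time: 28.7
tcp_pos: [463.3, -313.0, -0.0]
orientation: [3.134, 0.209, 0.001]
force: [0.8, 0.2, 5.0]
grip_width: 54.8
finger_force: 49.9
```

Emit:
{"api": "play_rows", "payload": {"increments": [[[0,0,-0.04,0,0,0],[0,0,-0.12,0,0,0],[0,0,-0.2,0,0,0],[0,0,-0.24,0,0,0],[0,0,-0.24,0,0,0]]]}}

```text
time: 29.2
tcp_pos: [462.0, -312.3, 168.2]
orientation: [-3.133, -0.208, 0.004]
force: [1.5, -0.8, -0.8]
grip_width: 54.6
finger_force: 49.2
```

Emit:
{"api": "play_rows", "payload": {"increments": [[[0,0,-0.15,0,0,0.02],[0,0,-0.06,0,0,0.029],[0,0,0,0,0,0.029],[0,0,0,0,0,0],[0,0,0,0,0,0]]]}}

```text
time: 29.7
tcp_pos: [462.6, -312.4, 208.5]
orientation: [-3.136, 0.172, 0.003]
force: [-0.1, -0.3, -2.0]
grip_width: 54.7
finger_force: 49.2
```

Emit:
{"api": "play_rows", "payload": {"increments": [[[0.007,-0.08,0,0,0,0],[0.013,-0.16,0,0,0,0],[0.018,-0.22,0,0,0,0],[0.019,-0.23,0,0,0,0],[0.019,-0.23,0,0,0,0]]]}}

```text
time: 30.2
tcp_pos: [498.3, -130.1, 208.7]
orientation: [3.137, -0.174, -0.002]
force: [1.7, 0.2, -1.7]
grip_width: 54.7
finger_force: 49.2
```

Emit:
{"api": "play_rows", "payload": {"increments": [[[0.019,-0.23,0,0,0,0],[0.019,-0.23,0,0,0,0],[0.019,-0.23,0,0,0,0],[0.019,-0.23,0,0,0,0],[0.019,-0.23,0,0,0,0]]]}}

```text
time: 30.7
tcp_pos: [543.0, 96.7, 208.9]
orientation: [3.136, -0.172, -0.002]
force: [1.0, -0.8, -0.7]
grip_width: 54.7
finger_force: 49.2
```

Emit:
{"api": "play_rows", "payload": {"increments": [[[0.019,-0.23,0,0,0,0],[0.019,-0.23,0,0,0,0],[0.018,-0.22,0,0,0,0],[0.013,-0.16,0,0,0,0],[0.007,-0.09,0,0,0,0]]]}}

```text
time: 31.2
tcp_pos: [578.8, 280.3, 207.4]
orientation: [3.135, -0.17, -0.004]
force: [-0.4, -0.4, -1.0]
grip_width: 54.9
finger_force: 49.2
```

Emit:
{"api": "play_rows", "payload": {"increments": [[[0,0,0,0,0,0],[0,0,0,0,0,0],[0,0,0,0,0,0],[0,0,0,0,0,0],[0,0,0,0,0,0]]]}}

```text
time: 31.7
tcp_pos: [579.4, 277.2, 209.9]
orientation: [-3.136, 0.177, -0.001]
force: [0.0, 0.8, -2.4]
grip_width: 54.4
finger_force: 49.2
```

```bash
python3 - <<'E'
from h import *
s=env.observe();print(s['joint_positions'].round(2) if hasattr(s['joint_positions'],'round') else s['joint_positions'],s['grip_width'])
A=pose();p,d=env.read_camera('wrist');save('w6.png',p);C=cloud('wrist',d,A);print(A.round(3));np.savez('w6.npz',C=C,d=d)
E
```

```text
[ 0.76  0.15  0.16  0.   -1.58  0.7 ] 54.36155112393301
[[ 9.94000e-01 -1.13000e-01  0.00000e+00  5.79383e+02]
 [-1.13000e-01 -9.94000e-01  0.00000e+00  2.77210e+02]
 [ 0.00000e+00 -0.00000e+00 -1.00000e+00  2.09891e+02]
 [ 0.00000e+00  0.00000e+00  0.00000e+00  1.00000e+00]]
```

View pics/w6.png

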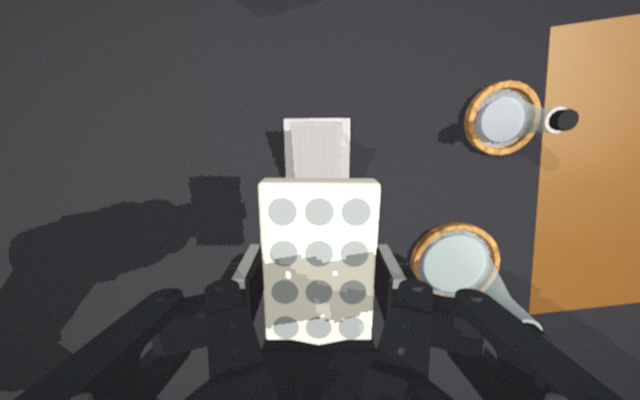

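The plate is held flat with its wells up, in line with the easel (easel cols 284–350, far edge at row 119).

```bash
python3 - <<'E'
from h import *
f=np.load('w6.npz');C=f['C'];d=f['d']
Q=C[119:178,275:360].reshape(-1,3);Q=Q[Q[:,2]>8]
S=Q[(Q[:,2]>40)&(Q[:,2]<68)]
print(len(S),S.min(0),S.max(0))
for _ in range(4):
    c=S.mean(0);n=np.linalg.svd(S-c,full_matrices=False)[2][2];n*=np.sign(n[2]);S=S[abs((S-c)@n)<2]
print(len(S),n,np.degrees(np.arccos(n[2])),np.degrees(np.arctan2(-n[1],-n[0])))
for yaw in (-6.5,):
    y=np.radians(yaw);ex=np.array([np.cos(y),np.sin(y),0]);ey=np.array([-np.sin(y),np.cos(y),0]);o=np.array([597,278,0.])
    a=(S-o)@ex;b=(S-o)@ey
    print('slope x',np.percentile(a,[0.5,99.5]),'y edges',np.percentile(b,[0.5,99.5]),'z-model',np.median(S[:,2]-(35+np.tan(np.radians(25))*(a+5))))
    k=a>20
    for lo in (15,25,35,42): 
        kk=(a>lo)&(a<lo+8); print(lo,np.percentile(b[kk],[1,99]))
    al=(Q-o);print('far all',np.percentile(al@ex,99.5),np.percentile(al@ey,[.5,99.5]))
E
```

```text
2287 [597.24869299 247.45936727  40.00995001] [650.73213021 301.34318668  63.23445264]
2252 [-0.41644278  0.04406401  0.90809348] 24.756799695653857 -6.040019668867808
slope x [ 3.65081567 51.35797979] y edges [-24.91031847  24.44019704] z-model 0.6275198761893499
15 [-24.55566886  24.09810774]
25 [-24.91227636  24.39716587]
35 [-24.45731466  24.06180479]
42 [-24.20200178  24.31458955]
far all 53.738247558984334 [-24.89471284  24.34849161]
```

```bash
cat >> h.py <<'E'
Rt=R.from_euler('z',-6.4,degrees=True).as_matrix()@R.from_euler('y',-25,degrees=True).as_matrix()@np.diag([1,-1,-1.])
Rz=R.from_euler('z',-6.4,degrees=True).as_matrix()
G=np.array([597,277.8,0])+Rz@np.array([-5,0,35])+Rt@np.array([.7,0,0])
def goal(up,nrm): return T(G+Rt@np.array([up,0,-nrm]),Rt)
E
python3 - <<'E'
from h import *
A=pose();W0=T(A[:3,3],Rt);plan([W0,goal(5,40),goal(5,4),goal(4,0),goal(0,0)]);print(goal(5,40).round(2),goal(0,0)[:3,3])
E
```

```text
total shift [-0.  0.  0.] turn [-0.      0.1388 -0.0003] min rows 2.91
total shift [-0.2845 -0.0123  0.6187] turn [-0. -0. -0.] min rows 2.72
total shift [ 0.   -0.    0.18] turn [-0. -0. -0.] min rows 0.72
total shift [-0.005  0.     0.02 ] turn [-0. -0. -0.] min rows 0.08
total shift [-0.02  0.    0.  ] turn [-0. -0. -0.] min rows 0.08
[[ 9.0000e-01 -1.1000e-01  4.2000e-01  5.8037e+02]
 [-1.0000e-01 -9.9000e-01 -5.0000e-02  2.7967e+02]
 [ 4.2000e-01  0.0000e+00 -9.1000e-01  7.3660e+01]
 [ 0.0000e+00  0.0000e+00  0.0000e+00  1.0000e+00]] [592.66162213 278.28662705  35.29583278]
```

Emit:
{"api": "play_rows", "payload": {"increments": [[[0,0,0,0,0.025,0],[0,0,0,0,0.04,0],[0,0,0,0,0.04,0],[0,0,0,0,0.034,0],[0,0,0,0,0,0]]]}}

```text
time: 32.25
tcp_pos: [576.2, 275.9, 204.4]
orientation: [3.034, -0.165, 0.669]
force: [-0.2, 0.4, -2.3]
grip_width: 54.6
finger_force: 49.2
```

Emit:
{"api": "play_rows", "payload": {"increments": [[[-0.04,-0.002,0.09,0,0,0],[-0.07,-0.003,0.15,0,0,0],[-0.08,-0.003,0.17,0,0,0],[-0.06,-0.002,0.14,0,0,0],[-0.03,-0.002,0.065,0,0,0]]]}}

```text
time: 32.75
tcp_pos: [580.6, 279.0, 71.7]
orientation: [3.037, -0.173, 0.668]
force: [-0.2, 0.1, -2.6]
grip_width: 54.9
finger_force: 49.2
```

Emit:
{"api": "play_rows", "payload": {"increments": [[[0,0,0,0,0,0],[0,0,0,0,0,0],[0,0,0,0,0,0],[0,0,0,0,0,0],[0,0,0,0,0,0]]]}}

```text
time: 33.25
tcp_pos: [581.2, 280.6, 75.6]
orientation: [3.04, -0.171, 0.676]
force: [-1.2, -0.1, -1.3]
grip_width: 54.5
finger_force: 49.2
```

```bash
python3 - <<'E'
from h import *
s=env.observe();print(s['force'],s['ft_torque'],s['grip_width']);print(pose().round(3))
plan([goal(5,4)]);plan([goal(0,0)])
p,d=env.read_camera('scene');cv2.imwrite('pics/s2.png',cv2.resize(p[180:280,370:510],None,fx=5,fy=5,interpolation=cv2.INTER_CUBIC)[:,:,::-1])
E
```

```text
[-1.16258206 -0.11274757 -1.29445428] [0.16361807 1.33915121 0.02191118] 54.45517207188238
[[ 9.00000e-01 -1.12000e-01  4.21000e-01  5.81160e+02]
 [-1.02000e-01 -9.94000e-01 -4.60000e-02  2.80639e+02]
 [ 4.24000e-01 -1.00000e-03 -9.06000e-01  7.56130e+01]
 [ 0.00000e+00  0.00000e+00  0.00000e+00  1.00000e+00]]
total shift [-0.0074  0.0055  0.1874] turn [-0.0004 -0.0004 -0.0003] min rows 0.75
total shift [-0.0325  0.0055  0.2074] turn [-0.0004 -0.0004 -0.0003] min rows 0.84
```

View pics/s2.png

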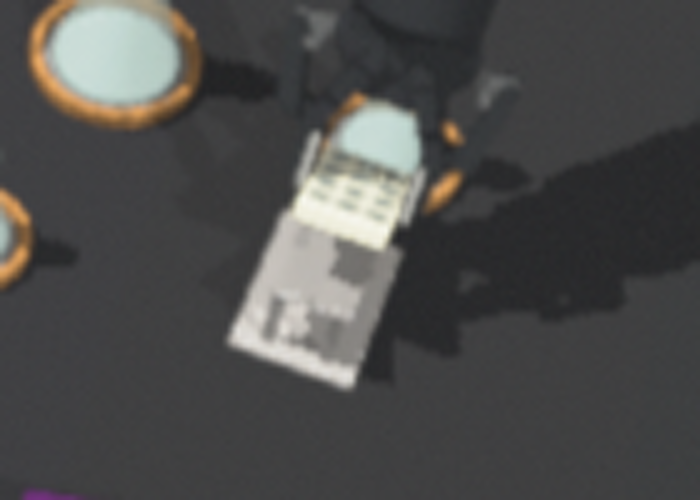

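The tilted plate hangs just above the slope, between the fingers, and the gripper is clear of the medium flask behind it. Lowering it.

Emit:
{"api": "play_rows", "payload": {"increments": [[[-0.004,0.003,0.05,0,0,0],[-0.004,0.002,0.06,0,0,0],[0,0,0.05,0,0,0],[0,0,0.02,0,0,0],[0,0,0,0,0,0]]]}}

```text
time: 33.8
tcp_pos: [594.3, 276.9, 39.5]
orientation: [3.037, -0.171, 0.672]
force: [0.2, -0.7, -1.4]
grip_width: 54.6
finger_force: 49.2
```

Emit:
{"api": "play_rows", "payload": {"increments": [[[0,0,0.005,0,0,0],[0,0,0,0,0,0],[0,0,0,0,0,0],[0,0,0,0,0,0],[0,0,0,0,0,0]]]}}

```text
time: 34.3
tcp_pos: [594.9, 277.7, 40.4]
orientation: [3.039, -0.171, 0.675]
force: [-0.1, -0.7, -1.8]
grip_width: 54.9
finger_force: 49.2
```

```bash
python3 - <<'E'
from h import *
print(env.observe()['force']@Rt);plan([goal(0,0)])
E
```

```text
[-0.72123168  0.7487555   1.61129935]
total shift [-0.021  -0.0016  0.0185] turn [-0.     -0.0002 -0.0001] min rows 0.11
```

Emit:
{"api": "play_rows", "payload": {"increments": [[[0,-0.001,0.01,0,0,0],[0,0,0,0,0,0],[0,0,0.004,0,0,0],[0,0,0,0,0,0],[0,0,0,0,0,0]]]}}

```text
time: 34.8
tcp_pos: [596.0, 277.7, 37.8]
orientation: [3.039, -0.171, 0.674]
force: [-3.5, -0.6, 1.0]
grip_width: 54.7
finger_force: 49.6
```

```bash
python3 - <<'E'
from h import *
print(env.observe()['force']@Rt);plan([goal(0,0)])
E
```

```text
[-2.64932704  1.02141204 -2.38651362]
total shift [-0.0206 -0.0013  0.004 ] turn [ 0.0001 -0.0001 -0.0001] min rows 0.08
```

Emit:
{"api": "play_rows", "payload": {"increments": [[[-0.007,0,0,0,0,0],[-0.006,0,0,0,0,0],[-0.004,0,0,0,0,0],[0,0,0,0,0,0],[0,0,0,0,0,0]]]}}

```text
time: 35.3
tcp_pos: [593.0, 278.2, 36.3]
orientation: [3.039, -0.17, 0.675]
force: [-0.7, 0.0, 0.5]
grip_width: 54.6
finger_force: 49.5
```

```bash
python3 - <<'E'
from h import *
print(env.observe()['force']@Rt);plan([goal(0,0)])
E
```

```text
[-0.45450912  0.07173263 -0.73226956]
total shift [-0.0038 -0.0004  0.004 ] turn [-0.     -0.0002 -0.0001] min rows 0.02
```

Emit:
{"api": "play_rows", "payload": {"increments": [[[-0.004,0,0.002,0,0,0],[0,0,0,0,0,0],[-0.003,0,0,0,0,0],[0,0,0,0,0,0],[0,0,0,0,0,0]]]}}

```text
time: 35.8
tcp_pos: [592.3, 278.4, 35.9]
orientation: [3.039, -0.17, 0.676]
force: [1.1, -1.1, 4.7]
grip_width: 54.9
finger_force: 49.7
```

```bash
python3 - <<'E'
from h import *
print(env.observe()['force']@Rt);plan([goal(0,0)])
E
```

```text
[ 3.1381061   1.01274693 -3.75561314]
total shift [0.0005 0.0004 0.0038] turn [-0.0001 -0.0004 -0.0001] min rows 0.02
```

Emit:
{"api": "play_rows", "payload": {"increments": [[[0,0,0,0,0,0],[0,0,0,0,0,0],[0,0,0,0,0,0],[0,0,0,0,0,0],[0,0,0,0,0,0]]], "grip": 1}}

```text
time: 36.3
tcp_pos: [591.7, 278.0, 34.9]
orientation: [3.038, -0.171, 0.674]
force: [-0.5, -0.5, 0.4]
grip_width: 85.6
finger_force: 0.0
```

Emit:
{"api": "play_rows", "payload": {"increments": [[[0,0,-0.03,0,0,0],[0.03,0,-0.09,0,0,0],[0.07,0,-0.15,0,0,0],[0.09,0,-0.2,0,0,0],[0.09,0,-0.2,0,0,0]]]}}

```text
time: 36.8
tcp_pos: [585.5, 278.6, 182.0]
orientation: [3.039, -0.17, 0.673]
force: [0.3, 0.3, 0.6]
grip_width: 85.3
finger_force: 0.0
```

Emit:
{"api": "play_rows", "payload": {"increments": [[[0.09,0.05,-0.19,0,0,0],[0.05,0.15,-0.1,0,0,0],[0,0.22,0,0,0,0],[0,0.22,0,0,0,0],[0,0,0,0,0,0]]]}}

```text
time: 37.3
tcp_pos: [571.9, 148.2, 246.6]
orientation: [3.04, -0.176, 0.677]
force: [0.2, -0.1, -0.3]
grip_width: 85.6
finger_force: 0.0
```

Emit:
{"api": "play_rows", "payload": {"increments": [[[0,0.22,0,0,0,0],[0,0.22,0,0,0,0],[0,0.2,0,0,0,0],[0,0,0,0,0,0],[0,0,0,0,0,0]]]}}

```text
time: 37.8
tcp_pos: [558.1, 23.7, 245.5]
orientation: [3.039, -0.173, 0.676]
force: [-0.5, 0.6, -0.7]
grip_width: 85.0
finger_force: 0.0
```

```bash
python3 - <<'E'
from h import *
p,d=env.read_camera('top');C=cloud('top',d)
cv2.imwrite('pics/t9.png',cv2.resize(p[100:310,130:510],None,fx=2.1,fy=2.1,interpolation=cv2.INTER_CUBIC)[:,:,::-1])
for n,a in dict(L=(451,116,40,140,165),M=(471,301,40,110,140),S=(627,65,30,88,108)).items(): print(n,comp(C,d,*a))
Q=C[(np.hypot(C[...,0]-593,C[...,1]-278)<55)&(C[...,2]>15)&(p.min(-1)>150)]
c=np.median(Q,0);print(len(Q),(Rz.T@(Q-np.array([597,277.8,0])).T).T.mean(0))
E
```

```text
L 0
M (136, np.float64(126.5), array([470.7, 299.2]), array([25.1, 24.3]), 0.2)
S (64, np.float64(99.5), array([625.2,  64.5]), array([18.8, 20.4]), 48.0)
947 [-3.54669794 -0.86123207 50.03149015]
```

View pics/t9.png

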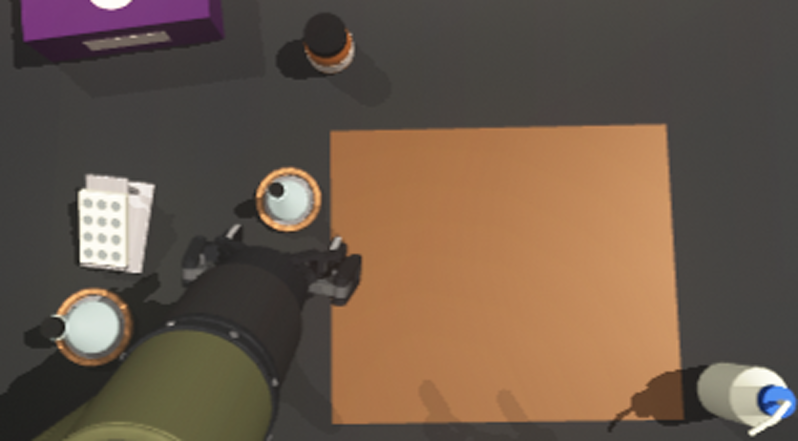

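The plate lies on the slope with its wells up, and the small and medium flasks are seated. The arm hides the large flask, so I'll move aside and check it.

Emit:
{"api": "play_rows", "payload": {"increments": [[[0,0.2,-0.05,0,0,0],[0,0.22,-0.05,0,0,0],[0,0.22,0,0,0,0],[0,0.22,0,0,0,0],[0,0.2,0,0,0,0]]]}}

```text
time: 38.35
tcp_pos: [526.2, -185.8, 263.0]
orientation: [3.039, -0.167, 0.675]
force: [1.4, -0.6, 0.6]
grip_width: 85.6
finger_force: 0.0
```

Emit:
{"api": "play_rows", "payload": {"increments": [[[0,0,0,0,0,0],[0,0,0,0,0,0],[0,0,0,0,0,0],[0,0,0,0,0,0],[0,0,0,0,0,0]]]}}

```text
time: 38.85
tcp_pos: [526.4, -184.1, 262.8]
orientation: [3.039, -0.167, 0.674]
force: [0.1, 0.1, 1.2]
grip_width: 85.3
finger_force: 0.0
```

```bash
python3 - <<'E'
from h import *
p,d=env.read_camera('top');C=cloud('top',d)
for n,a in dict(L=(451,116,40,140,165),sL=(451,116,75,9,16),M=(471,301,40,110,140),S=(627,65,30,88,108),wb=(403,-466,70,60,250),aj=(814,29,60,30,120)).items(): print(n,comp(C,d,*a))
Q=C[(np.hypot(C[...,0]-593,C[...,1]-278)<60)&(C[...,2]>20)&(p.min(-1)>195)]
L=(Rz.T@(Q-np.array([595.7,277.3,0])).T).T
for _ in range(3):
    c=L.mean(0);n=np.linalg.svd(L-c,full_matrices=False)[2][2];n*=np.sign(n[2]);L=L[abs((L-c)@n)<2]
print(len(L),n,np.degrees(np.arccos(n[2])));rc=cv2.minAreaRect(L[:,:2].astype(np.float32));print(rc,L.min(0),L.max(0),c-14*n)
E
```

```text
L (187, np.float64(156.2), array([451., 115.]), array([30.6, 30.3]), 0.4)
sL (385, np.float64(13.2), array([450.2, 115.9]), array([110.4, 110.2]), 51.5)
M (138, np.float64(126.5), array([470.7, 299.1]), array([25.1, 24.8]), 0.3)
S (64, np.float64(99.9), array([625.2,  64.5]), array([18.3, 20.5]), 49.3)
wb (886, np.float64(117.2), array([ 397.7, -456.1]), array([57.5, 68.1]), 80.6)
aj (477, np.float64(74.2), array([815.1,  14.9]), array([53.7, 53.6]), 73.1)
234 [-0.34866479 -0.00716704  0.93722009] 20.41017236454048
((-8.39779281616211, 1.3141613006591797), (82.99430847167969, 54.78594970703125), 0.8722440600395203) [-50.28547223 -26.29230938  32.30758711] [32.7141914  28.63495254 63.58734782] [-14.21946641   1.10320113  31.38576825]
```

```bash
python3 - <<'E'
from h import *
env_d=[]
for i in range(4):
    p,d=env.read_camera('top'); env_d.append(d)
d=np.median(env_d,0);C=cloud('top',d)
L=(C-np.array([595.7,277.3,0]))@Rz
for lo,hi,zc in ((-40,25,0),(-25,10,0)):
    k=(L[...,0]>lo)&(L[...,0]<hi)&(abs(L[...,1])<24)&(L[...,2]>25);S=L[k]
    for _ in range(5):
        c=S.mean(0);n=np.linalg.svd(S-c,full_matrices=False)[2][2];n*=np.sign(n[2]);S=S[abs((S-c)@n)<3]
    print(k.sum(),len(S),n.round(3),np.arccos(n[2]),'underside z at x=-5:',(c[2]-(n[0]*(-5-14*n[0]*-1*-1-c[0]))/n[2]-14*n[2]).round(1))
for x in range(-64,64,6):
    k=(abs(L[...,0]-x)<3)&(abs(L[...,1])<22)&(L[...,2]>2);print(x,k.sum(),L[k][:,2].mean().round(1) if k.any() else '')
E
```

```text
519 519 [-0.424 -0.005  0.906] 0.43781911485444497 underside z at x=-5: 41.8
277 277 [-0.428 -0.005  0.904] 0.44181900929785206 underside z at x=-5: 42.0
-64 6 2.4
-58 14 4.5
-52 45 24.6
-46 43 31.0
-40 45 33.3
-34 44 37.0
-28 46 37.8
-22 48 39.1
-16 47 42.2
-10 48 44.2
-4 53 45.2
2 51 47.5
8 52 49.8
14 55 50.7
20 57 52.2
26 56 55.4
32 43 48.7
38 58 43.2
44 61 47.1
50 44 49.7
56 8 5.5
62 2 2.2
```

```bash
python3 -c "
from h import *
print(env.job_done())"
```

```text
the job is handed in; nothing more can be done
None
```

I handed the job in at about 39 s with no verdict returned: by my camera checks all three flasks stand upright in their own recesses, the spot plate lies wells up on the slope against the ledge, and the wash bottle and amber jar have not moved.

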